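# Sort solder canisters by heft and press them home

## Robot

A 6-joint arm with a two-finger parallel gripper is mounted at the origin on the work surface. World frame = base frame: x ahead of the robot, y to its left, z up, the work surface at z = 0. Lengths are in m, angles in rad, forces in N, time in s.
With the tool pointing down it reaches from about 0.275 to 0.85 m from the base axis. Payload 5.2 kg.
Tool frame: the origin (TCP) lies at the very end of the fingers, on their centre line; the grasp point (between the pads) lies 19 mm behind it; x points along the fingers, y is the direction in which the jaws open and shut, and the axes are right-handed (so a half turn about x gives the same grasp; the last joint's range is limited). The gripper opens to 85 mm and grips with 20 to 120 N. Pads are 22 mm wide; open, the fingers measure 114 mm over their backs; the gripper's body (76 mm by 85 mm) begins 54 mm behind the grasp point. The pads swing forward as they close: fully open they stand 13 mm farther back than shut.
Start: joints at [1.049, 0.259, 1.535, -0, 1.348, -0.203], TCP at [0.172, 0.522, 0.231] pointing down, gripper open.
Joint ranges: [-3.14, 3.14], [-0.91, 2.08], [0.19, 2.58], [-1.22, 4.36], [0.22, 2.71], [-3.12, 3.12]. Speed limits (rad/s): [2.57, 2.57, 3.14, 3.14, 3.14, 3.14].

## Interface

Orientations are given as [roll, pitch, yaw] about the fixed x, y, z axes, in that order (R = Rz(yaw) Ry(pitch) Rx(roll)).
In Python, from plant import arm gives the robot as it stands. Calls block until the motion is done:
- arm.move_ptp(position, orientation): joint-space move of the TCP to a pose.
- arm.line_to(position, velocity=0.15, rotation=None, guard=None): straight line of the TCP; rotation=None keeps the orientation; velocity is the mean speed in m/s. With guard (N) it stops when the force on the tool has changed by that much, and returns True; else False.
- arm.movej(angles): joint-space move.
- arm.set_gripper(opening, effort=None): opening from 0.0 (shut) to 1.0 (fully open); effort is the grip in N (None keeps the last); returns when the fingers have stopped.
- arm.wait(seconds).
- arm.ik(position, orientation): joint angles nearest the present ones, or None.
- arm.observe(): the state.
- arm.snapshot(name): name is "side" or "top" or "wrist"; returns a dict with "image" (480x640x3 uint8, red, green, blue), "K" (3x3 intrinsics, pixels), "eye" and "orientation" of the camera in the world. Camera axes: x right, y down, z forward; pixel columns grow to the right and rows downward; lengths in m; the calibration is good to about 2 mm. A picture is of the moment at which its call begins. There is no depth.
A pose or a line that the arm cannot do raises arm.IKError and nothing moves.
- arm.close_job(): hands the job in, once; it reports no verdict.
The state is a dict: "clock": time; "qpos": joint angles; "qd": joint speeds; "joint_torque": joint torques, N m; "tcp_pos": TCP position; "tcp_rot": TCP orientation; "wrist_force": force on the tool from outside, world axes, zero at the start; "torque": the same for the moment, N m; "gripper_width": opening from 0.0 (shut) to 1.0 (fully open).
Only numpy, scipy, OpenCV 4.12 (cv2) and the standard library are available. Lean on these libraries where they do the work, as an engineer would, in place of code of your own. Each camera call takes 0.05 s, during which the arm holds its last target. There are 200 camera calls.

## Task

The two closed solder canisters look alike but are filled differently: lift each one to feel its weight, then stand it upright in a pocket of the right rack (white for under 300 g, yellow for 300 to 460 g, red for over 460 g). Press each one down gently, with no more than 25 N, until the stiff seat under it is fully home, then let go; leave everything else on the bench alone.

Things in the scene. Friction and masses are not known exactly. Their poses are not given: they have to be found in the camera images.
- can_a_center (a point): centre of canister a, 40.5 mm above its underside; z axis up the canister. An upright closed solder canister, dark, with a blue-green band: round body 46 mm across and 45 mm tall, carrying a round orange spout 24 mm across and 36 mm tall on its middle (81 mm in all); take it by the spout, with the finger tips clear of the body's top. Its mass is hidden: anything from 0.14 to 0.62 kg, each canister on its own; both may belong to the same rack
- can_a: canister a, the same thing; origin at the centre of its underside
- can_b_center (a point): centre of canister b, 40.5 mm above its underside; z axis up the canister. An upright closed solder canister, dark, with a blue-green band: round body 46 mm across and 45 mm tall, carrying a round orange spout 24 mm across and 36 mm tall on its middle (81 mm in all); take it by the spout, with the finger tips clear of the body's top. Its mass is hidden: anything from 0.14 to 0.62 kg, each canister on its own; both may belong to the same rack
- can_b: canister b, the same thing; origin at the centre of its underside
- rack_white: the white rack, for canisters under 300 g: a fixed block 138 x 70 mm and 45 mm tall, origin at the centre of its underside, long side along its x; two square pockets 50 mm wide with 4 mm lead-in chamfers, at x = -34 mm (pocket 0) and x = +34 mm (pocket 1).
- rack_white_pocket0 (a point): centre of the mouth of pocket 0 of the white rack, level with the rim, 45 mm above the table; axes as the rack's. Inside lies a dark rubber-faced seat plate, its top 16 to 26 mm below the rim at first, 26 to 34 mm when fully home: the hard stop under it differs in every pocket and is not measured
- seat_white0 (a joint): how far the seat in pocket 0 of the white rack is pressed towards its hard stop, in m: 0 raised, 0.010 fully home. It starts at 0 to 0.002. Friction of about 7.5 N holds it: no canister sinks it by its own weight, and it stays where it is left. The height of its stop is hidden (see the pocket)
- rack_white_pocket1 (a point): centre of the mouth of pocket 1 of the white rack, level with the rim, 45 mm above the table; axes as the rack's. Inside lies a dark rubber-faced seat plate, its top 16 to 26 mm below the rim at first, 26 to 34 mm when fully home: the hard stop under it differs in every pocket and is not measured
- seat_white1 (a joint): how far the seat in pocket 1 of the white rack is pressed towards its hard stop, in m: 0 raised, 0.010 fully home. It starts at 0 to 0.002. Friction of about 7.5 N holds it: no canister sinks it by its own weight, and it stays where it is left. The height of its stop is hidden (see the pocket)
- rack_yellow: the yellow rack, for canisters 300 to 460 g: a fixed block 138 x 70 mm and 45 mm tall, origin at the centre of its underside, long side along its x; two square pockets 50 mm wide with 4 mm lead-in chamfers, at x = -34 mm (pocket 0) and x = +34 mm (pocket 1).
- rack_yellow_pocket0 (a point): centre of the mouth of pocket 0 of the yellow rack, level with the rim, 45 mm above the table; axes as the rack's. Inside lies a dark rubber-faced seat plate, its top 16 to 26 mm below the rim at first, 26 to 34 mm when fully home: the hard stop under it differs in every pocket and is not measured
- seat_yellow0 (a joint): how far the seat in pocket 0 of the yellow rack is pressed towards its hard stop, in m: 0 raised, 0.010 fully home. It starts at 0 to 0.002. Friction of about 7.5 N holds it: no canister sinks it by its own weight, and it stays where it is left. The height of its stop is hidden (see the pocket)
- rack_yellow_pocket1 (a point): centre of the mouth of pocket 1 of the yellow rack, level with the rim, 45 mm above the table; axes as the rack's. Inside lies a dark rubber-faced seat plate, its top 16 to 26 mm below the rim at first, 26 to 34 mm when fully home: the hard stop under it differs in every pocket and is not measured
- seat_yellow1 (a joint): how far the seat in pocket 1 of the yellow rack is pressed towards its hard stop, in m: 0 raised, 0.010 fully home. It starts at 0 to 0.002. Friction of about 7.5 N holds it: no canister sinks it by its own weight, and it stays where it is left. The height of its stop is hidden (see the pocket)
- rack_red: the red rack, for canisters over 460 g: a fixed block 138 x 70 mm and 45 mm tall, origin at the centre of its underside, long side along its x; two square pockets 50 mm wide with 4 mm lead-in chamfers, at x = -34 mm (pocket 0) and x = +34 mm (pocket 1).
- rack_red_pocket0 (a point): centre of the mouth of pocket 0 of the red rack, level with the rim, 45 mm above the table; axes as the rack's. Inside lies a dark rubber-faced seat plate, its top 16 to 26 mm below the rim at first, 26 to 34 mm when fully home: the hard stop under it differs in every pocket and is not measured
- seat_red0 (a joint): how far the seat in pocket 0 of the red rack is pressed towards its hard stop, in m: 0 raised, 0.010 fully home. It starts at 0 to 0.002. Friction of about 7.5 N holds it: no canister sinks it by its own weight, and it stays where it is left. The height of its stop is hidden (see the pocket)
- rack_red_pocket1 (a point): centre of the mouth of pocket 1 of the red rack, level with the rim, 45 mm above the table; axes as the rack's. Inside lies a dark rubber-faced seat plate, its top 16 to 26 mm below the rim at first, 26 to 34 mm when fully home: the hard stop under it differs in every pocket and is not measured
- seat_red1 (a joint): how far the seat in pocket 1 of the red rack is pressed towards its hard stop, in m: 0 raised, 0.010 fully home. It starts at 0 to 0.002. Friction of about 7.5 N holds it: no canister sinks it by its own weight, and it stays where it is left. The height of its stop is hidden (see the pocket)
- flux_jar: bystander: amber glass jar with steel cap, 52 mm across, 75 mm tall; origin at its underside or handle; leave alone
- meter: bystander: red handheld meter lying flat, 75 x 140 x 43 mm; origin at its underside or handle; leave alone
- driver: bystander: screwdriver with blue handle, 150 mm, lying along its x; origin at its underside or handle; leave alone
- flux_brush: bystander: wooden brush, 160 mm, lying along its x; origin at its underside or handle; leave alone
- lens_ring: bystander: orange ring, 68 mm across, 22 mm tall; origin at its underside or handle; leave alone

How it is judged:
By the outcome, as a careful person would: the job done as asked, in the order asked, and still so for the second after the job is handed in, with the robot touching nothing.
It also fails if it takes over 70 s, if anything falls off the work surface, if the arm or the gripper's body presses on something with over 40 N, if the wrist force passes 120 N, or if a joint passes its speed limit or range.

## Working session

There is one attempt and no reset: what is moved stays moved. The work goes in short steps, each a Python script; the robot and the scene stay as the last script left them, time stands still between calls to the robot, and variables do not carry over. Pictures are saved under pics/ and viewed, about 8 in all and at most 12, crops included, and the job is handed in when it is done.

```bash
mkdir -p pics; ls
python3 - <<'E'
from plant import arm
import cv2,json
for n in ("top","side"):
    s=arm.snapshot(n); cv2.imwrite(f"pics/{n}0.png",s["image"][:,:,::-1])
    print(n,s["K"],s["eye"],s["orientation"])
o=arm.observe();print(o)
E
```

```text
pics
top [[488.01077373   0.         327.06512849]
 [  0.         488.01077373 240.74406654]
 [  0.           0.           1.        ]] [0.51597312 0.02417832 0.99560261] [-3.06971388  0.00348549 -1.59193818]
side [[440.0998831    0.         314.81546958]
 [  0.         440.0998831  248.67415501]
 [  0.           0.           1.        ]] [ 0.40172232 -0.51709928  0.51209821] [-2.2171234  -0.0041346  -0.31947654]
{'clock': 0.1, 'qpos': array([ 1.04917036e+00,  2.59288025e-01,  1.53598750e+00, -1.61842193e-05,
        1.34799933e+00, -2.02771705e-01]), 'qd': array([ 0.001803  , -0.00079374, -0.00405234, -0.00016547,  0.0006666 ,
        0.00096715]), 'joint_torque': array([ 3.11915195e-03, -4.46969569e+01, -2.91244644e+01, -1.52519819e-04,
        6.28472524e-03,  2.22087982e-05]), 'tcp_pos': array([0.17213707, 0.5218622 , 0.23054263]), 'tcp_rot': array([-1.76418886,  1.56911405, -2.08303954]), 'wrist_force': array([ 0.00072791,  0.02118076, -0.08074756]), 'torque': array([-0.04145839, -0.01731149, -0.02151145]), 'gripper_width': 0.9957576502079623}
```

View pics/top0.png

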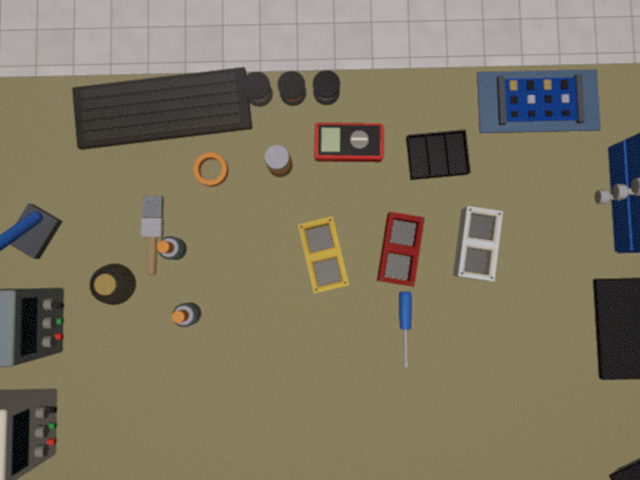

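View pics/side0.png

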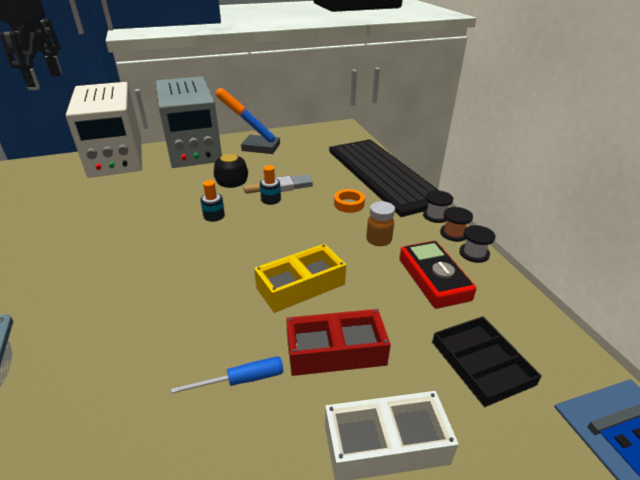

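Top view (up = +x, left = +y): canister spouts at about (164,247) and (180,317). The racks are yellow (323,254), red (401,249) and white (480,244). I'll take enlarged crops next.

Run:
```python
import cv2,numpy as np
im=cv2.imread("pics/top0.png")
def crop(x0,y0,w,h,k):
    c=cv2.resize(im[y0:y0+h,x0:x0+w],None,fx=k,fy=k,interpolation=cv2.INTER_CUBIC)
    for i in range(0,w,10): cv2.line(c,(i*k,0),(i*k,6 if i%50 else 14),(255,255,255),1)
    for i in range(0,h,10): cv2.line(c,(0,i*k),(6 if i%50 else 14,i*k),(255,255,255),1)
    return c
a=crop(295,200,210,100,3); b=crop(140,225,105,110,4)
b=cv2.resize(b,None,fx=.75,fy=.75,interpolation=cv2.INTER_AREA)
cv2.imwrite("pics/racks.png",np.vstack([cv2.resize(a,(800,381))])); cv2.imwrite("pics/cans.png",crop(140,225,100,110,5))
```

```text
(no output)
```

View pics/racks.png

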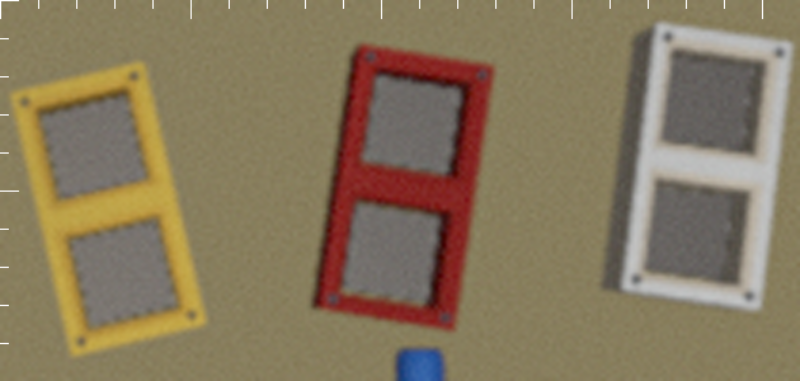

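View pics/cans.png

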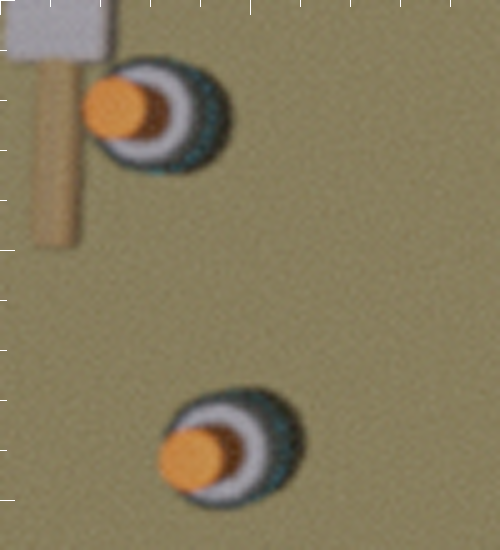

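The crops show the rack screws and spout-top discs clearly. Full-image pixels: spouts at (163.0,246.8) and (178.2,317.0). Rack centres in the crop are yellow (108,209), red (408,187) and white (708,166). I'll compute positions and move above canister A.

```bash
cat > h.py <<'E'
from plant import arm
import numpy as np, cv2
from scipy.spatial.transform import Rotation as R
def ray(cam,uv,z):
    d=R.from_euler('xyz',cam["orientation"]).as_matrix()@np.linalg.inv(cam["K"])@[uv[0],uv[1],1]
    return cam["eye"]+d*(z-cam["eye"][2])/d[2]
def project(cam,p):
    q=cam["K"]@R.from_euler('xyz',cam["orientation"]).as_matrix().T@(np.asarray(p)-cam["eye"])
    return q[:2]/q[2]
def down(yaw): return [0,np.pi/2,yaw]
def shot(name,f):
    s=arm.snapshot(name); cv2.imwrite(f"pics/{f}.png",s["image"][:,:,::-1]); return s
def F(): # averaged force z
    f=[]
    for _ in range(10): arm.wait(0.02); f.append(arm.observe()["wrist_force"])
    return np.mean(f,0)
E
python3 - <<'E'
from h import *
np.set_printoptions(precision=4,suppress=True)
t=arm.snapshot("top")
A=ray(t,(163,246.8),.081);B=ray(t,(178.2,317),.081)
print("A",A,ray(t,(140+147/5,225+111/5),.045),"B",B,ray(t,(140+219/5,225+454/5),.045))
for n,c in dict(y=[(25,102),(134,76),(192,315),(81,342)],r=[(370,57),(482,75),(446,318),(333,299)],w=[(668,37),(779,52),(749,296),(635,279)]).items():
    p=np.array([ray(t,(295+u/3.81,200+v/3.81),.045)[:2] for u,v in c])
    d=p[0]+p[1]-p[2]-p[3]; print(n,p.mean(0),"yaw",np.arctan2(d[1],d[0]),np.linalg.norm(d)/2)
q=np.array([A[0],A[1],.19])
for yaw in (-.32,): print(arm.ik(q,down(yaw)))
arm.move_ptp(q,down(-.32))
s=shot("wrist","w1");print(s["eye"],s["orientation"],project(s,A),arm.observe()["clock"],arm.observe()["tcp_pos"],F())
E
```

```text
A [0.5771 0.3345 0.081 ] [0.5784 0.3342 0.045 ] B [0.4456 0.3058 0.081 ] [0.4449 0.3061 0.045 ]
y [0.5575 0.0339] yaw 0.21291242619185496 0.1260208108705721
r [ 0.5652 -0.1197] yaw -0.18103222963562707 0.12585384371354763
w [ 0.5728 -0.2735] yaw -0.17180838360560907 0.12606685936633152
[ 0.3585  0.4949  1.2862 -0.      1.3605 -0.8923]
[0.5074 0.3582 0.3333] [ 2.8531 -0.0011  1.2528] [316.2528 235.9637] 1.8417 [0.576  0.3359 0.1904] [-0.0499  0.0135 -0.1455]
```

View pics/w1.png

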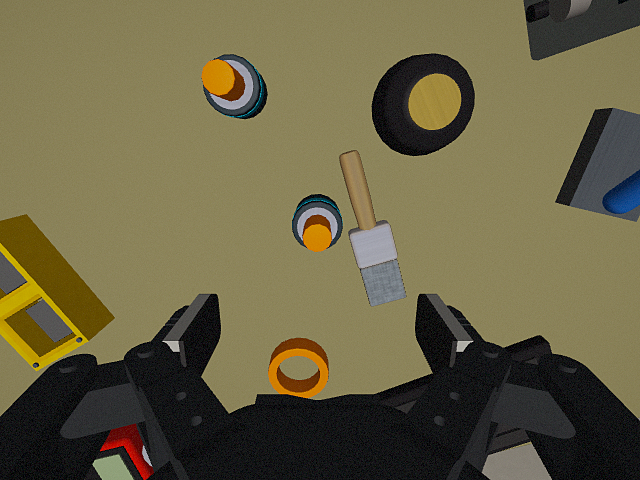

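The wrist view shows spout A at (317,237) against a predicted (316,236), so the estimate is good to about 1 mm. I'll grasp and weigh A.

```bash
cat >> h.py <<'E'
def pick(p,yaw,zt=.052):
    arm.line_to([p[0],p[1],.12],velocity=.15)
    print("tcp",arm.observe()["tcp_pos"]); f0=F()
    print("hit",arm.line_to([p[0],p[1],zt],velocity=.08,guard=6))
    arm.set_gripper(0.0,effort=80)
    print("grip",arm.observe()["gripper_width"],arm.observe()["tcp_pos"])
    arm.line_to([p[0],p[1],.13],velocity=.08); arm.wait(.3)
    f1=F(); print("f0",f0,"f1",f1,"mass",-(f1-f0)[2]/9.81,"clock",arm.observe()["clock"])
E
python3 - <<'E'
from h import *
np.set_printoptions(precision=4,suppress=True)
s=arm.snapshot("wrist")
A=ray(s,(317,237),.081);print(A,"B",ray(s,(219,77),.081))
pick((A[:2]+[.5771,.3345])/2,-.32)
s=shot("wrist","w2")
E
```

```text
[0.5783 0.3347 0.081 ] B [0.4476 0.3064 0.081 ]
tcp [0.5781 0.3348 0.1205]
hit False
grip 0.2592009415137648 [0.578  0.3347 0.0525]
f0 [ 0.2692 -0.0189  0.1139] f1 [-0.1483  0.1682 -5.7454] mass 0.5972732938630966 clock 6.0333
```

A weighs about 0.60 kg, so it goes in the red rack. I'll carry it over, checking the rack from the wrist camera.

Run:
```python
from h import *
np.set_printoptions(precision=4,suppress=True)
c=np.array([.5652,-.1197]);yaw=-.181;d=np.array([np.cos(yaw),np.sin(yaw)])
p=c+.034*d
arm.line_to([.578,.3347,.17])
arm.move_ptp([p[0],p[1],.17],down(yaw)); arm.wait(.3)
s=shot("wrist","w3")
n=np.array([-d[1],d[0]])
print([project(s,[*(c+a*.063*d+b*.029*n),.045]) for a in(1,-1) for b in (1,-1)],arm.observe()["clock"],arm.observe()["tcp_pos"],F())
print([project(s,[*(c+a*.034*d),.045]) for a in(1,-1)])
```

```text
[array([350.204 , 261.8167]), array([282.6199, 261.7254]), array([355.1806, 104.3715]), array([277.8883, 104.2311])] 8.5333 [ 0.5988 -0.1253  0.17  ] [ 0.1129  0.201  -5.822 ]
[array([316.4409, 229.1369]), array([316.5074, 144.424 ])]
```

View pics/w3.png

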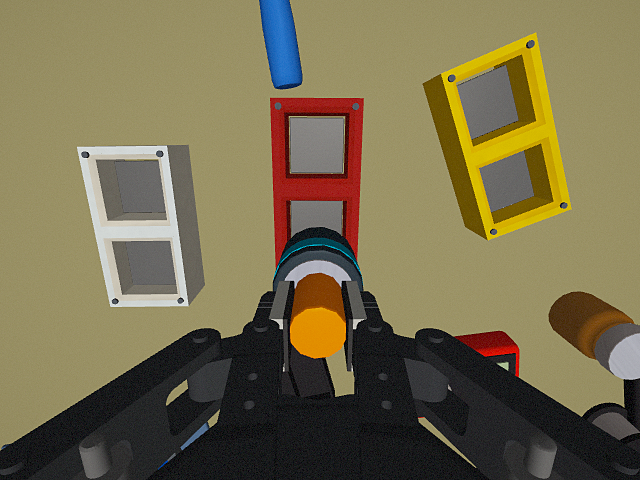

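Red rack screws appear at (278,106) and (356,106), within 2 px of prediction, and the near pocket centre is at (316.5,145) against 144.4. The alignment is good to about 1 mm, so I'll insert.

```bash
cat >> h.py <<'E'
def z(): return arm.observe()["tcp_pos"][2]
def insert(p,off=.0525):
    "off: TCP height above can underside"
    arm.line_to([*p,.055+off],velocity=.1); arm.wait(.3)
    f0=F()
    h=arm.line_to([*p,.010+off],velocity=.02,guard=5); print("touch",h,"bottom z",z()-off,F()-f0)
    return f0
def press(p,f0,off=.0525,fmax=15,zmin=.007):
    "creep down from here until the total push since free hanging is fmax"
    log=[]; zt=z()
    while zt>zmin+off:
        zt-=.0005; arm.line_to([*p,zt],velocity=.01); arm.wait(.03)
        f=(arm.observe()["wrist_force"]-f0); log.append((round((z()-off)*1e3,2),*np.round(f,1)))
        if f[2]>fmax: break
    for l in log[::2]+log[-2:]: print(l)
    return log
E
python3 - <<'E'
from h import *
np.set_printoptions(precision=4,suppress=True)
c=np.array([.5654,-.1197]);yaw=-.181;d=np.array([np.cos(yaw),np.sin(yaw)])
p=c+.034*d
f0=insert(p)
if z()-.0525<.032: press(p,f0)
print(arm.observe()["clock"],arm.observe()["tcp_pos"])
E
```

```text
touch True bottom z 0.02490373998336671 [ 2.1872 -0.8047  6.9933]
(np.float64(23.96), np.float64(1.0), np.float64(-1.1), np.float64(7.2))
(np.float64(22.92), np.float64(1.6), np.float64(-0.5), np.float64(5.7))
(np.float64(22.0), np.float64(-0.3), np.float64(-0.8), np.float64(6.8))
(np.float64(21.0), np.float64(0.3), np.float64(-0.6), np.float64(5.8))
(np.float64(20.0), np.float64(0.8), np.float64(-1.5), np.float64(6.4))
(np.float64(18.99), np.float64(0.3), np.float64(-1.0), np.float64(6.3))
(np.float64(18.2), np.float64(-1.1), np.float64(-1.5), np.float64(8.2))
(np.float64(18.14), np.float64(-1.9), np.float64(0.2), np.float64(13.8))
(np.float64(18.14), np.float64(-1.9), np.float64(0.2), np.float64(13.8))
(np.float64(18.15), np.float64(-3.9), np.float64(0.3), np.float64(16.6))
16.1417 [ 0.5991 -0.1259  0.0707]
```

The hard stop felt firm at an underside height of 18.1 mm, which is in range. The travel seen from touch was only about 7 mm, so before letting go I'll push a little more and check that the grip didn't slip.

Run:
```python
from h import *
np.set_printoptions(precision=4,suppress=True)
c=np.array([.5654,-.1197]);yaw=-.181;d=np.array([np.cos(yaw),np.sin(yaw)])
p=c+.034*d
f0=np.array([.11,.2,-5.82])
cmd=z()-.0015
log=[]
for k in range(4):
    f=F()-f0; log.append((z()-.0525,f))
    if f[2]>19: break
    arm.line_to([*p,cmd-.0005*k],velocity=.01)
for l in log: print(l)
shot("wrist","w4"); print(arm.observe()["gripper_width"],arm.observe()["clock"])
a=cv2.imread("pics/w3.png")[220:400,220:420];b=cv2.imread("pics/w4.png")[220:400,220:420]
cv2.imwrite("pics/cmp.png",cv2.resize(np.hstack([a,b]),None,fx=2,fy=2))
```

```text
(np.float64(0.018133590056261494), array([-3.1944, -0.1064, 16.8385]))
(np.float64(0.01811873300686182), array([-2.8324, -0.3372, 16.2657]))
(np.float64(0.01810338259584083), array([-3.9168, -0.2614, 19.2679]))
0.2555373613459162 17.1917
```

View pics/cmp.png

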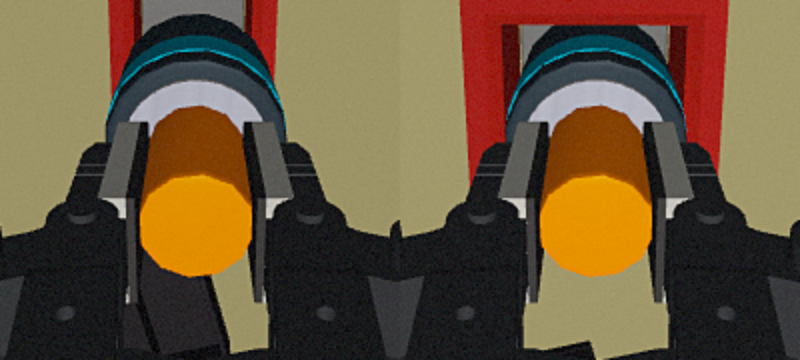

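The spout sits the same in the jaws before and after, with no slip or tilt, and 19 N gives no further travel, so the seat is home. I'll release and pick B.

Run:
```python
from h import *
np.set_printoptions(precision=4,suppress=True)
c=np.array([.5654,-.1197]);yaw=-.181;d=np.array([np.cos(yaw),np.sin(yaw)])
p=c+.034*d
arm.line_to([*p,z()],velocity=.01); print(F())
arm.set_gripper(.8); print(F())
arm.line_to([*p,.18]); shot("wrist","w5")
B=np.array([.4463,.3060])
arm.move_ptp([*B,.19],down(.4)); arm.wait(.3)
s=shot("wrist","w6"); g=project(s,[*B,.081])
m=cv2.inRange(cv2.cvtColor(s["image"],cv2.COLOR_RGB2HSV),(8,180,190),(25,255,255))
n,l,st,ce=cv2.connectedComponentsWithStats(m)
i=min((k for k in range(1,n) if st[k,4]>150),key=lambda k:np.linalg.norm(ce[k]-g))
B2=ray(s,ce[i],.081); print(g,ce[i],st[i],B2)
if np.linalg.norm(B2[:2]-B)<.004:
    q=(B2[:2]+B)/2; print(q); pick(q,.4)
```

```text
[-1.0704 -0.5242  4.0524]
[-0.079   0.1681 -0.0962]
[318.2513 234.2824] [317.5016 234.5244] [304 221  28  28 616] [0.4467 0.3055 0.081 ]
[0.4465 0.3058]
tcp [0.4469 0.3059 0.1204]
hit False
grip 0.25524744529496174 [0.4469 0.3058 0.0526]
f0 [0.0644 0.1051 0.0501] f1 [ 0.0194 -0.0419 -2.5307] mass 0.2630784288949001 clock 25.2
```

B weighs about 0.263 kg, so it goes in the white rack.

Run:
```python
from h import *
np.set_printoptions(precision=4,suppress=True)
c=np.array([.5730,-.2735]);yaw=-.172;d=np.array([np.cos(yaw),np.sin(yaw)])
p=c+.034*d
arm.line_to([*arm.observe()["tcp_pos"][:2],.2])
arm.move_ptp([*p,.2],down(yaw)); arm.line_to([*p,.17]); arm.wait(.3)
s=shot("wrist","w7"); n=np.array([-d[1],d[0]])
print([project(s,[*(c-.063*d+b*.029*n),.045]) for b in (1,-1)],project(s,[*(c-.034*d),.045]),arm.observe()["clock"],arm.observe()["tcp_pos"],F())
```

```text
[array([356.287 , 103.5802]), array([279.1955, 103.533 ])] [317.7107 143.6014] 28.6917 [ 0.6068 -0.2795  0.1708] [ 0.1085 -0.1696 -2.4287]
```

View pics/w7.png

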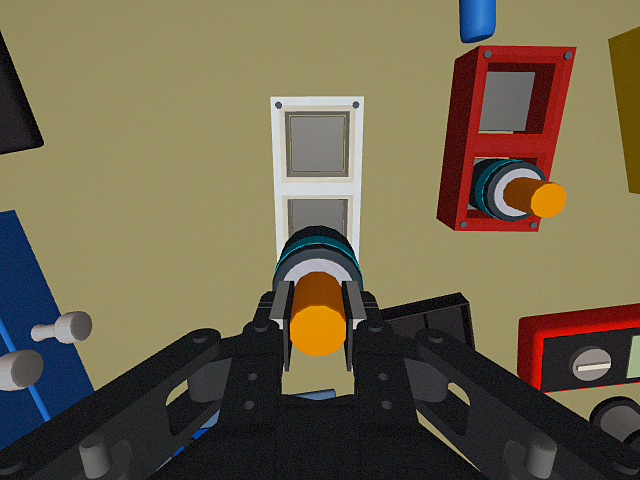

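White rack screws are at (278,105) and (356,105), within 1.5 px of prediction. Canister A stands upright in the red pocket. I'll insert B.

Run:
```python
from h import *
np.set_printoptions(precision=4,suppress=True)
c=np.array([.5732,-.2736]);yaw=-.172;d=np.array([np.cos(yaw),np.sin(yaw)])
p=c+.034*d
f0=insert(p,.0526)
if z()-.0526<.032: press(p,f0,.0526,fmax=18)
print(F()-f0,z()-.0526,arm.observe()["clock"],arm.observe()["tcp_pos"],arm.observe()["gripper_width"])
shot("wrist","w8")
```

```text
touch True bottom z 0.025482235616844408 [ 0.9604 -0.5796  6.4131]
(np.float64(25.08), np.float64(-0.1), np.float64(-1.1), np.float64(7.7))
(np.float64(23.82), np.float64(-0.2), np.float64(0.3), np.float64(5.2))
(np.float64(22.89), np.float64(-1.1), np.float64(-1.0), np.float64(5.8))
(np.float64(21.92), np.float64(0.5), np.float64(-0.9), np.float64(5.8))
(np.float64(20.89), np.float64(-0.4), np.float64(-1.7), np.float64(6.0))
(np.float64(19.88), np.float64(0.1), np.float64(-0.8), np.float64(5.8))
(np.float64(18.91), np.float64(-0.6), np.float64(-1.3), np.float64(6.8))
(np.float64(18.08), np.float64(0.3), np.float64(-1.2), np.float64(8.0))
(np.float64(18.03), np.float64(-2.0), np.float64(0.1), np.float64(13.2))
(np.float64(17.98), np.float64(-4.4), np.float64(0.8), np.float64(16.4))
(np.float64(17.98), np.float64(-4.4), np.float64(0.8), np.float64(16.4))
(np.float64(17.96), np.float64(-3.8), np.float64(1.2), np.float64(19.4))
[-4.4773  1.003  19.6133] 0.017987665118691244 37.525 [ 0.607  -0.2795  0.0706] 0.25264168934839104
```

B behaves the same way: a firm stop at 18.0 mm, unchanged from 13 N to 19.6 N. I'll release, retreat and check with pictures.

Run:
```python
from h import *
np.set_printoptions(precision=4,suppress=True)
c=np.array([.5732,-.2736]);yaw=-.172;d=np.array([np.cos(yaw),np.sin(yaw)])
p=c+.034*d
arm.line_to([*p,z()],velocity=.01); print(F())
arm.set_gripper(.8); print(F())
arm.line_to([*p,.20]); arm.move_ptp([.35,.25,.3],down(.5))
s=shot("side","s9"); t=shot("top","t9"); print(arm.observe()["clock"])
# predicted spout tops, underside at 18 mm
for c0,y in(((.5654,-.1197),-.181),((.5732,-.2736),-.172)):
    q=np.array(c0)+.034*np.array([np.cos(y),np.sin(y)])
    print([project(k,[*q,.018+h]) for k in(s,t) for h in (.045,.081)])
a=cv2.imread("pics/s9.png")[240:480,260:480]; b=cv2.imread("pics/t9.png")[190:310,370:520]
cv2.imwrite("pics/fin.png",np.hstack([cv2.resize(a,(440,480)),cv2.resize(b,(360,480))[:, :]]))
```

```text
[-1.2708 -0.4022  6.387 ]
[ 0.0447  0.0726 -0.1674]
42.075
[array([359.3543, 318.4154]), array([361.0876, 299.6975]), array([406.0473, 230.9079]), array([409.1305, 229.1135])]
[array([418.2893, 410.0953]), array([423.0934, 391.0614]), array([485.9934, 225.1195]), array([492.2646, 223.0947])]
```

View pics/fin.png

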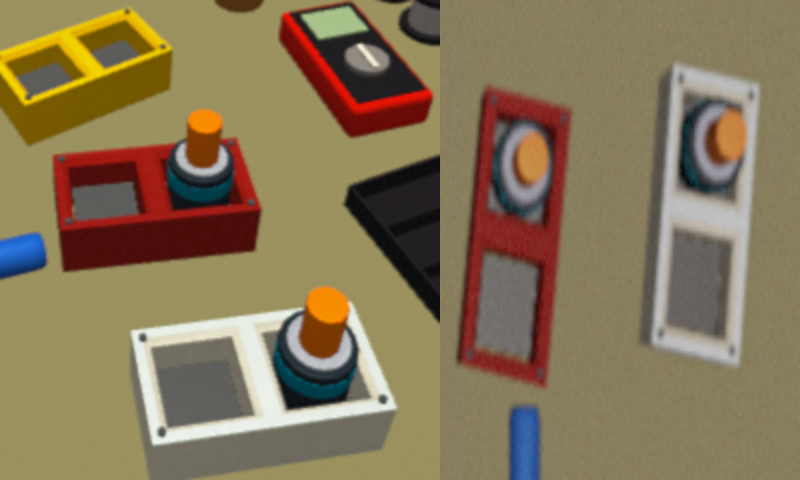

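Both canisters stand upright. Their spout tops in the crop are at (205,121) and (326,303), against (202,119) and (326,302) predicted for an underside height of 18 mm. The neighbouring objects look undisturbed, so I'll hand in.

```bash
python3 -c "
from h import *
arm.close_job()"
```

```text
the job is handed in; nothing more can be done
```

Both canisters are in the racks their weights call for, and I handed the job in at about 42 s on the robot's clock. There were no reruns or collisions.

| Canister | Measured mass | Rack and pocket | Peak press reading |
|---|---|---|---|
| First one picked | about 0.60 kg | red, pocket 1 | about 19 N |
| Second one picked | about 0.26 kg | white, pocket 1 | about 20 N |

- **Seats:** I pressed each canister until it met a firm stop at an underside height of about 18 mm. It did not move further as the force rose from about 13 N to 19 N.
- **After release:** The wrist force returned to zero. The final side and top pictures show both canisters upright, matching the predicted positions within 2 px. The nearby bystanders in view looked unmoved; the flux brush and lens ring were not in that last crop.
- **One mild disagreement:** The travel I logged after touch was only about 7 to 7.5 mm, while the seats should have 8 to 10 mm left. I put this down to the seat sliding a little before the touch guard stopped the arm. For the red one, a before-and-after picture showed no slip in the grip. I did not make that comparison for the white one.

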